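Pop the fuse hatch of the light-table power unit

TASK

Two grey supply units stand on the print bench; the one with the narrow hatch on top is the light table's power unit. With a fingertip, press the ribbed front end of that narrow hatch all the way in once, so that its push-push latch lets go and the hatch pops up, then take the hand away and watch it stand open for about two seconds before you finish. Do not press the hatch back down, leave the other unit's wide hatch shut, and do not lift or shift the units or the tin, jar and tape roll around them.

Things in the scene. Friction and masses are not known exactly. Their poses are not given: they have to be found in the camera images.
- power_unit: power unit: loose grey metal box, 170 (x) by 125 (y) by 66 mm high, 1 to 1.7 kg, origin at the centre of its underside; x runs from its vented front (robot side) to its back, z up. On its top lies the narrow hatch: white plastic plate 75 mm long (x), 50 mm wide (y), 9 mm thick, hinged at its back edge (x = +34 mm, z = 66 mm); free front edge at x = -41 mm, four dark ribs near it
- fuse_hatch_pad (a point): the place to press: centre of the ribbed area on the narrow hatch's top face, 13 mm behind the hatch's front edge and 62 mm in front of its hinge line, 75 mm above the bench while shut; axes of the hatch (z out of its top face, x towards its hinge)
- fuse_hatch (a joint): narrow hatch angle, rad: 0 latched shut, negative pressed in (hard stop -0.105: pad 6.5 mm lower), 0.6 fully open (front edge 42 mm up). A spring lifts it: pressing takes about 3 to 4 N at the pad until the stop. Pressed past -0.085 and let go, it pops up by itself to 0.6 in about 1 s and stays. Pushing the open hatch right down latches it shut again
- timer_unit: a second grey unit of the same box size (170 x 125 x 66 mm, same frame), to be left alone: its hatch is white too but wide, 75 mm long by 98 mm wide, with the same latch. It may stand left or right of the power unit
- battery_hatch (a joint): angle of the wide hatch on the second unit, rad: 0 latched shut; to be left shut
- ink_tin: upright ink tin, 76 mm diameter, 75 mm high, loose; origin at the centre of its underside; to be left alone
- jar: upright lidded jar, 64 mm diameter, 85 mm high, loose; origin at the centre of its underside; to be left alone
- tape_roll: roll of tape lying flat, 96 mm diameter, 36 mm high, loose; origin at the centre of its underside; to be left alone
Things that resemble listed ones, but are neither listed nor needed, are in the scene too. What is shaped like the power_unit but blue or purple is not meant.

How it is judged:
On the way, in this order (a step that is already met when the one before it is completed fails the run):
1. the narrow hatch is pressed in with the fingers (value of joint fuse_hatch below -0.06 rad and contact force between the fingers and power_unit above 0.5 N), for 0.02 s.
2. the hatch has popped up and stands open by itself for a second (value of joint fuse_hatch above 0.45 rad and contact force between each of the arm, the fingers and power_unit below 0.1 N), for 1 s.
At the end, for the whole second after the job is handed in: the narrow hatch stands open by more than 0.45 rad and is still (under 0.1 rad/s), the wide hatch is shut (within 0.04 rad), the power unit stands level (within 0.05 rad), and both units, the tin, the jar and the tape roll are within 20 mm of where they began (value of joint fuse_hatch above 0.45 rad and velocity of joint fuse_hatch between -0.1 and 0.1 rad/s and value of joint battery_hatch between -0.04 and 0.04 rad and distance of each of power_unit, timer_unit, ink_tin, jar, tape_roll from where it was at the start of the episode below 0.02 m and angle between power_unit's own z axis and vertical below 0.05 rad); the robot touches nothing.
It fails at once if the popped hatch is pushed back down (value of joint fuse_hatch above 0.12 rad and velocity of joint fuse_hatch below -0.15 rad/s and contact force between the fingers and power_unit above 0.5 N).
It fails at once if the wide hatch is pressed or opened (value of joint battery_hatch below -0.04 rad or value of joint battery_hatch above 0.04 rad).
It fails at once if the power unit is lifted, tipped or shifted (distance of power_unit from where it was at the start of the episode above 0.02 m or angle between power_unit's own z axis and vertical above 0.1 rad).
It fails at once if the other unit or a bystander is lifted or shifted (distance of any of timer_unit, ink_tin, jar, tape_roll from where it was at the start of the episode above 0.02 m).
It also fails if it takes over 38 s, if anything falls off the work surface, if the arm or the gripper's body presses on something with over 40 N, if the wrist force passes 120 N, or if a joint passes its speed limit or range.

ROBOT

A 6-joint arm with a two-finger parallel gripper is mounted at the origin on the work surface. World frame = base frame: x ahead of the robot, y to its left, z up, the work surface at z = 0. Lengths are in m, angles in rad, forces in N, time in s.
With the tool pointing down it reaches from about 0.225 to 0.725 m from the base axis. Payload 3.1 kg.
Tool frame: the origin (TCP) lies at the very end of the fingers, on their centre line; the grasp point (between the pads) lies 19 mm behind it (env.grip_point_offset is the distance from the TCP to the grasp point, in m); z points along the fingers, y is the line along which they close (so a half turn about z gives the same grasp; the last joint's range is limited). The gripper opens to 85 mm and grips with 20 to 120 N. Pads are 22 mm wide; open, the fingers measure 114 mm over their backs; the gripper's body (76 mm by 85 mm) begins 54 mm behind the grasp point. The pads swing forward as they close: fully open they stand 13 mm farther back than shut.
Start: joints at [1.089, 0.048, 0.099, 1.622, 0, 1.443], TCP at [0.182, 0.492, 0.231] pointing down, gripper open.
Joint ranges: [-2.91, 2.91], [-0.99, 1.94], [-1.21, 1.42], [-2.12, 2.29], [-1.49, 1.47], [-3.14, 3.14]. Speed limits (rad/s): [2.79, 2.79, 3.14, 3.14, 3.14, 3.14].

INTERFACE

Orientations are given as a unit quaternion [w, x, y, z].
In Python, from plant import env gives the robot as it stands. Calls block until the motion is done:
- env.move_pose(position, orientation): joint-space move of the TCP to a pose.
- env.move_l(position, rotation=None, rate=0.15): straight line of the TCP; rotation=None keeps the orientation; rate is the mean speed in m/s.
- env.move_j(angles): joint-space move.
- env.open() and env.grasp(strength=None): open the fingers fully, or close them until they stop; strength is the grip in N (None keeps the last).
- env.hold(seconds).
- env.inverse_kinematics(position, orientation): joint angles nearest the present ones, or None.
- env.get_state(): the state.
- env.camera(name): name is "side" or "top" or "wrist"; returns (picture, depth): 400x640x3 uint8, red, green, blue; 400x640 float32, m along the optical axis (not along the pixel's ray), 0 where there is no reading.
- env.calibration(name): a dict with "vertical_fov" (degrees; the focal length in pixels is half the picture's height over the tangent of half this angle, whatever the lens; pixels are square), "cx", "cy" (the principal point, pixels), "dist_coeffs" ([k1, k2, p1, p2, k3] as OpenCV has them; the pictures are not rectified), "pose" (4x4, takes a point from camera to world coordinates). Camera axes: x right, y up, looking along -z (the intrinsics and any distortion apply to the point x, -y, -z); pixel columns grow to the right and rows downward; lengths in m; the calibration is good to about 2 mm. A picture is of the moment at which its call begins: read the wrist's pose just before it. calibration takes no time and is no camera call; for the wrist camera it gives the pose at the moment of the call.
A pose or a line that the arm cannot do raises env.IKError and nothing moves.
- env.job_done(): hands the job in; it is judged then, once.
The state is a dict: "time": time; "q": joint angles; "qd": joint speeds; "joint_torque": joint torques, N m; "tool_pos": TCP position; "tcp_rot": TCP orientation; "wrist_force": force on the tool from outside, world axes, zero at the start; "moment": the same for the moment, N m; "opening": finger opening in m; "gripper_force": force on a finger pad.
Only numpy, scipy, OpenCV 4.12 (cv2) and the standard library are available. Lean on these libraries where they do the work, as an engineer would, in place of code of your own. Each camera call takes 0.05 s, during which the arm holds its last target. There are 200 camera calls.

## Working session

There is one attempt and no reset: what is moved stays moved. The work goes in short steps, each a Python script; the robot and the scene stay as the last script left them, time stands still between calls to the robot, and variables do not carry over. Pictures are saved under pics/ and viewed, at most 10 in all, crops included, and the job is handed in when it is done.

```bash
mkdir -p pics; cat > h.py <<'E'
import numpy as np, cv2
from plant import env
def snap(n,f):
    c=env.calibration(n); p,d=env.camera(n); cv2.imwrite(f'pics/{f}.png',p[:,:,::-1]); np.savez(f'pics/{f}.npz',d=d,p=p,**{k:np.array(v) for k,v in c.items()}); return p,d,c
def px2w(f,u,v,z=None):
    c=np.load(f'pics/{f}.npz'); F=200/np.tan(np.radians(float(c['vertical_fov']))/2)
    K=np.array([[F,0,float(c['cx'])],[0,F,float(c['cy'])],[0,0,1]])
    n=cv2.undistortPoints(np.array([[[u,v]]],float),K,c['dist_coeffs'].astype(float))[0,0]
    T=c['pose']; r=T[:3,:3]@np.array([n[0],-n[1],-1])
    D=np.median(c['d'][int(v)-1:int(v)+2,int(u)-1:int(u)+2]) if z is None else (z-T[2,3])/r[2]
    return T[:3,3]+D*r
E
python3 - <<'E'
from h import *
for n in('top','side'):
    p,d,c=snap(n,n+'0'); print(n,c)
print(env.get_state())
E
```

```text
top {'vertical_fov': 57.73931772480914, 'cx': 323.85592691311064, 'cy': 196.07153395115384, 'dist_coeffs': array([-0.02557651,  0.        ,  0.        ,  0.        ,  0.        ]), 'pose': array([[-1.81008495e-04,  9.98716161e-01, -5.06556727e-02,
         4.65245683e-01],
       [-9.99916043e-01,  4.75565476e-04,  1.29491563e-02,
         8.47040855e-02],
       [ 1.29566218e-02,  5.06537637e-02,  9.98632226e-01,
         1.04033933e+00],
       [ 0.00000000e+00,  0.00000000e+00,  0.00000000e+00,
         1.00000000e+00]])}
side {'vertical_fov': 57.06514059062203, 'cx': 317.0135409085322, 'cy': 199.6906546696295, 'dist_coeffs': array([-0.03413186,  0.        ,  0.        ,  0.        ,  0.        ]), 'pose': array([[ 0.9685251 ,  0.16667722, -0.18487248,  0.33462151],
       [-0.24872296,  0.67727157, -0.69241613, -0.64999313],
       [ 0.00979888,  0.71660444,  0.69741097,  0.81022681],
       [ 0.        ,  0.        ,  0.        ,  1.        ]])}
{'time': 0.1, 'q': array([ 1.08919706e+00,  4.86657305e-02,  9.76996044e-02,  1.62200878e+00,
       -3.60334768e-05,  1.44300352e+00]), 'qd': array([-0.00086383, -0.0012437 ,  0.00358633, -0.00065896, -0.00010181,
       -0.00012177]), 'joint_torque': array([ 2.87361632e-03, -3.39850509e+01,  3.20935214e+01,  1.58188026e-02,
       -1.29183286e-04,  4.00019474e-06]), 'tool_pos': array([0.18164702, 0.49195959, 0.2302124 ]), 'tcp_rot': array([-3.09602861e-04,  1.75981857e-01,  9.84392807e-01, -1.04451783e-03]), 'wrist_force': array([ 0.35701453, -0.02303558, -0.46387706]), 'moment': array([-0.02820374, -0.01485892, -0.01472412]), 'gripper_force': 0.0, 'opening': 0.0852275221557506}
```

View pics/top0.png

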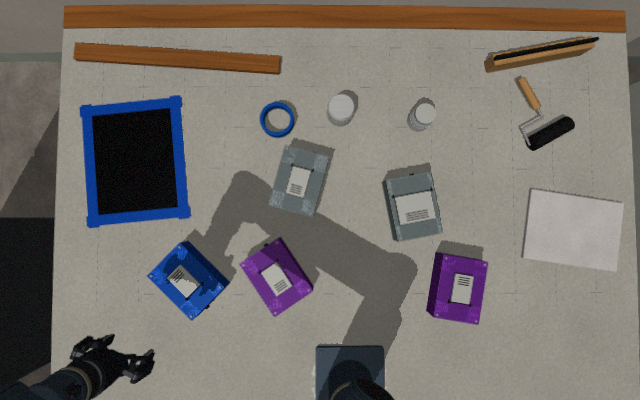

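View pics/side0.png

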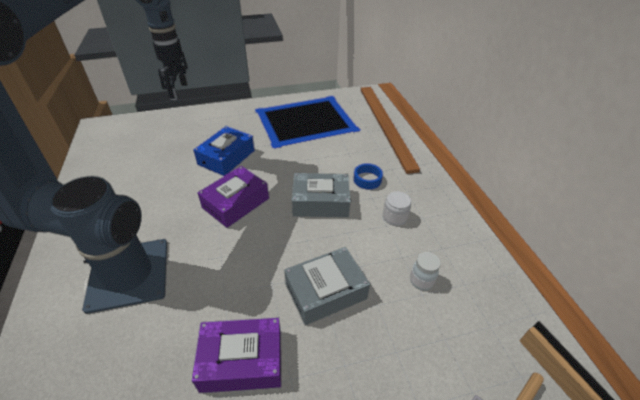

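Candidates in the top view are the grey unit at (300,180) with a narrow hatch, the grey unit at (413,205) with a wide hatch, the blue one at (187,280), and the purple ones at (277,277) and (460,287). I choose the grey narrow one at (300,180) and check it in a close crop.

```bash
python3 - <<'E'
import cv2
i=cv2.imread('pics/top0.png')[135:225,255:375]
cv2.imwrite('pics/crop.png',cv2.resize(i,None,fx=6.5,fy=6.5,interpolation=cv2.INTER_CUBIC))
E
```

```text
(no output)
```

View pics/crop.png

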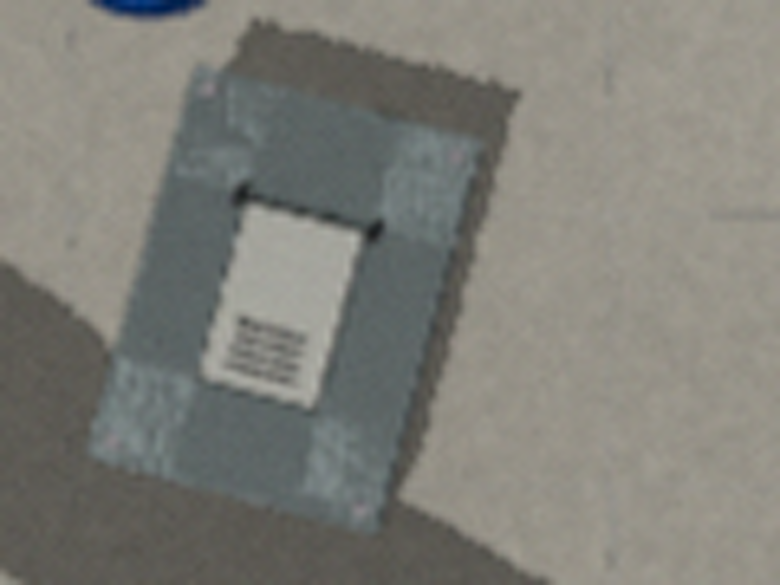

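The crop confirms a grey unit with a narrow white plate. Its hinge is at the back (crop y≈215) and four dark ribs sit near the front (crop 265,350), which is about (295.7,188.8) in the full picture.

```bash
python3 - <<'E'
from h import *
w=lambda u,v,z=.075:px2w('top0',255+u/6.5-.42,135+v/6.5-.42,z)
bl,br,fl,fr=[w(*a) for a in((248,205),(365,232),(203,378),(310,407))]
print('len',np.linalg.norm(bl-fl),np.linalg.norm(br-fr),'wid',np.linalg.norm(bl-br),np.linalg.norm(fl-fr))
f=(fl+fr)/2;b=(bl+br)/2;ax=(b-f)/np.linalg.norm(b-f)
print('front',f,'yaw',np.arctan2(ax[1],ax[0]),'pad',f+13*ax/1000,'ribs',w(265,350),'depthpt',px2w('top0',295,184),px2w('top0',296,189))
# box corners
c=[w(*a,.066) for a in((195,68),(485,143),(92,455),(375,530))]
m=sum(c)/4; print('boxlen',np.linalg.norm(c[0]-c[2]),'wid',np.linalg.norm(c[0]-c[1]),'centre',m,'pad2',m-.028*ax)
u,v=317-0,186
print('side ribs guess',px2w('side0',313,189,.075))
pad=f+.013*ax
yaw=np.arctan2(ax[1],ax[0])
from scipy.spatial.transform import Rotation as R
for k in(0,np.pi/2,-np.pi/2,np.pi):
    q=(R.from_euler('z',yaw+k)*R.from_quat([1,0,0,0])).as_quat(); q=np.r_[q[3],q[:3]]
    print(k,q,env.inverse_kinematics([pad[0],pad[1],.15],q))
E
```

```text
len 0.07357045058727342 0.07547318293466844 wid 0.04940357323436158 0.045433885337145236
front [0.5171268  0.15158687 0.075     ] yaw -0.27538919583086363 pad [0.52963695 0.14805189 0.075     ] ribs [0.53458038 0.14817033 0.075     ] depthpt [0.54645876 0.14918398 0.07445178] [0.53303485 0.14641862 0.07519417]
boxlen 0.1664843083352617 wid 0.12476953365571623 centre [0.55680067 0.13977405 0.066     ] pad2 [0.52985572 0.14738785 0.066     ]
side ribs guess [0.52926744 0.12665376 0.075     ]
0 [ 0.          0.99053507 -0.1372599   0.        ] [ 0.15062558  0.10943275  0.00296202  1.4643256   0.         -2.71557787]
1.5707963267948966 [0.         0.79747147 0.60335666 0.        ] [0.15062558 0.10943275 0.00296202 1.4643256  0.         1.99681111]
-1.5707963267948966 [ 0.          0.60335666 -0.79747147  0.        ] [ 0.15062558  0.10943275  0.00296202  1.4643256   0.         -1.14478155]
3.141592653589793 [0.         0.1372599  0.99053507 0.        ] [0.15062558 0.10943275 0.00296202 1.4643256  0.         0.42601478]
```

```bash
python3 - <<'E'
from h import *
q=[0,.1372599,.99053507,0]
env.grasp(20)
env.move_pose([.53,.148,.16],q)
s=env.get_state(); print(s['time'],s['tool_pos'],s['opening'],s['wrist_force'])
snap('wrist','w1'); snap('side','s1')
a=cv2.imread('pics/w1.png');b=cv2.imread('pics/s1.png')[90:290,200:520]
cv2.imwrite('pics/ws.png',np.vstack([cv2.resize(a,(480,300)),cv2.resize(b,(480,300))]))
E
```

```text
2.6667 [0.52980037 0.14896458 0.1602934 ] -3.7067898968343386e-05 [-0.21375073  0.17484199  0.32304296]
```

View pics/ws.png

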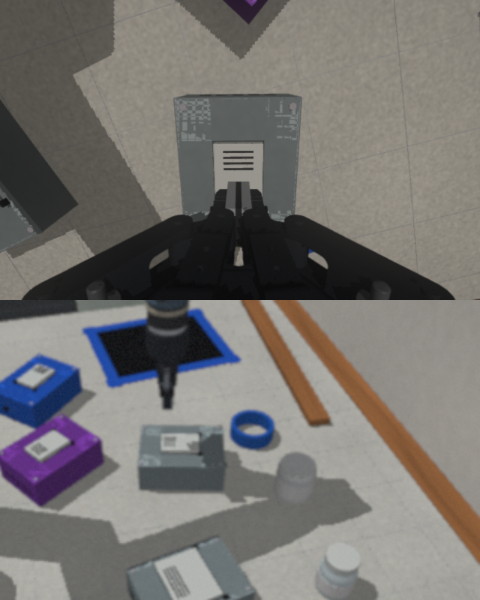

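The wrist view shows the ribbed end centred under the fingertips' line, with the front edge at crop (238,142) and the ribs at (238,160), free of obstruction. I check that against the top-view position and then press.

```bash
python3 - <<'E'
from h import *
k=640/480
f=px2w('w1',238*k,142*k,.075); ribs=px2w('w1',238*k,160*k,.075); print(f,ribs)
ax=np.array([np.cos(-.275),np.sin(-.275),0]); pad=f+.013*ax; print(pad)
top=np.array([.530,.148,.075])
if np.linalg.norm(pad-top)>.008: raise SystemExit('disagree')
xy=((pad+top)/2)[:2]
env.move_l([*xy,.085],rate=.1); env.hold(.3)
f0=env.get_state()['wrist_force'][2]
for z in np.arange(.078,.0635,-.001):
    env.move_l([*xy,z],rate=.03); env.hold(.1)
    s=env.get_state(); F=s['wrist_force'][2]-f0; print(round(z,4),s['tool_pos'].round(4),round(F,2))
    if F>9: break
env.move_l([*xy,.20],rate=.2)
env.hold(.5); snap('side','s2'); snap('wrist','w2'); print(env.get_state()['time'])
a=cv2.imread('pics/w2.png');b=cv2.imread('pics/s2.png')[90:290,200:520]
cv2.imwrite('pics/ws2.png',np.vstack([cv2.resize(a,(480,300)),cv2.resize(b,(480,300))]))
E
```

```text
[0.51654675 0.15268131 0.075     ] [0.53442973 0.14766552 0.075     ]
[0.52905827 0.1491512  0.075     ]
0.078 [0.5294 0.1486 0.0779] 0.28
0.077 [0.5296 0.1486 0.0771] -0.06
0.076 [0.5295 0.1486 0.076 ] 0.05
0.075 [0.5297 0.1486 0.0753] 0.23
0.074 [0.5296 0.1486 0.0743] 2.85
0.073 [0.5294 0.1487 0.073 ] 3.26
0.072 [0.5293 0.1487 0.0719] 2.84
0.071 [0.5293 0.1487 0.0709] 2.69
0.07 [0.5292 0.1487 0.0699] 3.61
0.069 [0.5294 0.1486 0.0691] 4.75
0.068 [0.5295 0.1487 0.0689] 7.88
0.067 [0.5295 0.1487 0.0686] 11.45
9.7167
```

View pics/ws2.png

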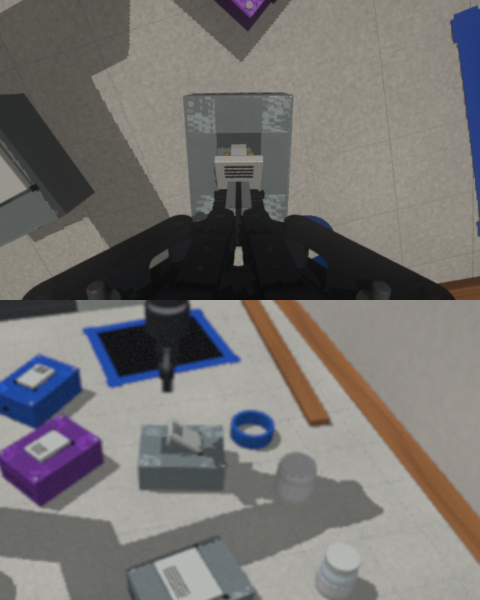

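The latch reached its stop at about 11 N. Both views show the hatch standing open, at side crop (185,435), with the hand well clear above it and the unit not moved.

```bash
python3 - <<'E'
from h import *
env.hold(2.2)
p,d,c=snap('side','s3'); print(np.abs(p.astype(int)-np.load('pics/s2.npz')['p']).max(2)[210-30:260,290:360].mean())
print(env.get_state()['time'], env.job_done())
E
```

```text
2.2226785714285713
the job is handed in; nothing more can be done
11.9667 None
```

I pressed the narrow hatch on the grey power unit once, down to its stop. It popped up and stood open for over two seconds with the hand clear, and I handed the job in at about 12 s; no verdict came back.

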